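# Set the bearing end play with the knurled cap

### The arm

A 6-joint arm with a two-finger parallel gripper is mounted at the origin on the work surface. World frame = base frame: x ahead of the robot, y to its left, z up, the work surface at z = 0. Lengths are in mm, angles in rad, forces in N, time in s.
With the tool pointing down it reaches from about 325 to 875 mm from the base axis. Payload 4.4 kg.
Tool frame: the origin (TCP) lies between the finger pads; the fingertips stand r.tip_reach ahead of it and the grasp point (between the pads) lies 11 mm behind it (r.tip_reach is the distance from the TCP to the fingertips, in mm); z points along the fingers, y is the line along which they close (so a half turn about z gives the same grasp; the last joint's range is limited). The gripper opens to 85 mm and grips with 20 to 120 N. Pads are 22 mm wide; open, the fingers measure 114 mm over their backs; the gripper's body (76 mm by 85 mm) begins 54 mm behind the grasp point. The pads swing forward as they close: fully open they stand 13 mm farther back than shut.
Start: joints at [1.153, 0.207, 1.542, -0, 1.393, -0.15], TCP at [151.606, 554.656, 218.482] pointing down, gripper open.
Joint ranges: [-2.73, 2.73], [-0.86, 2.22], [0.23, 2.46], [-1.11, 4.25], [0.08, 2.63], [-2.82, 2.82]. Speed limits (rad/s): [2.79, 2.79, 3.14, 3.14, 3.14, 3.14].

### API

Orientations are given as [roll, pitch, yaw] about the fixed x, y, z axes, in that order (R = Rz(yaw) Ry(pitch) Rx(roll)).
In Python, from station import r, vision gives the robot as it stands.
- The arm moves only by the tool servo_tool, never from a script. Its argument "deltas" is a list of rows, each a list of 6 numbers: the shift along the tool's x, y, z in units of 40 mm (1.0 is 40 mm), then the turn, a rotation vector about the tool's x, y, z in units of 6 degrees (1.0 is 6 degrees). In form: [[tx, ty, tz, ax, ay, az], ...]. A call has 1 to 5 rows; each row shifts and turns the commanded pose from where the row before left it, along the tool's axes as they then stand; what a row does not reach is not made up. A row lasts 1/12 s, in which the tool goes at most 41.7 mm and 7.16 degrees, less where a joint would pass 70% of its speed; a pose out of reach is approached as far as the arm can. A call is refused whole if a number of a shift passes 1 or a number of a turn 1, either way. A call with a gripper value outside its range is refused whole. "gripper" is the opening, from -1 (shut) to 1 (fully open), set as the call begins (left out, the last holds). The fingers move at their own pace and stop on an object; the grip force is fixed at half the most. Time passes only in rows, so rows that do not move let the fingers close. It gives the time, the measured TCP pose, the force, the opening and the grip force at its end, in the units of the state.
- r.state(): the state, without advancing time (a new reading comes with each control period).
- vision.grab_frame(name): name is "scene" or "top" or "wrist"; returns a dict with "frame" (400x640x3 uint8, red, green, blue), "intrinsics" (3x3 intrinsics, pixels), "R" (3x3) and "t" (3): a world point X has camera coordinates R X + t. Camera axes: x right, y down, z forward; pixel columns grow to the right and rows downward; lengths in mm; the calibration is good to about 2 mm. A picture is of the moment at which its call begins. There is no depth.
- r.finish_job(): hands the job in; it is judged then, once.
The state is a dict: "time_s": time; "qpos": joint angles; "dq": joint speeds; "joint_torque": joint torques, N m; "ee_pos": TCP position; "eef_rot": TCP orientation; "wrist_force": force on the tool from outside, world axes, zero at the start; "moment": the same for the moment, N m; "grip_width": finger opening in mm; "finger_force": force on a finger pad.
Only numpy, scipy, OpenCV 4.12 (cv2) and the standard library are available. Lean on these libraries where they do the work, as an engineer would, in place of code of your own. Each camera call takes 0.05 s, during which the arm holds its last target. There are 200 camera calls.

### The job

On the bearing housing with the round knurled cap, screw the cap down (clockwise) until it bottoms out, then back it off a quarter turn to give the bearing its running clearance. Finish still gripping the cap around its side in that position, without letting go, so that the lock can be fitted while you keep it from turning. Keep the fingers off the finished housing with the hexagon cap and leave the loose things on the bench where they are.

Things in the scene. Friction and masses are not known exactly. Their poses are not given: they have to be found in the camera images.
- cap_grip (a point): on the axis of the round knurled steel cap (50 mm diameter, 34 mm tall, upright; grip it across its diameter from above, at any yaw), 24 mm above its underside, 10 mm below its flat closed top. z up; x points at a dark round hole (7 mm) near the rim of the top and turns with the cap. 91 mm above the bench when the cap is bottomed; rises 6 mm per turn unscrewed
- cap (a joint): angle of the knurled cap on its thread, rad: 0 when bottomed out against a hard stop, growing as it is unscrewed (counterclockwise seen from above, right-hand thread). It starts 2.2 to 4.2 rad unscrewed, needs about 0.1 N m to turn, and stays where it is left
- housing: green cast bearing housing fixed to the bench that carries the knurled cap: 100 x 100 x 14 mm flange, round neck 70 mm in diameter up to 60 mm, steel bearing race 60 mm in diameter up to 66 mm, just under the cap (1 mm below its underside when bottomed). Origin at the centre of the underside, z up; the cap's axis stands over the origin
- hex_housing: the finished neighbour, not to be touched: the same green casting fixed to the bench, with a hexagon cap 40 mm across flats, 94 mm tall in all, nothing on it moves. Origin at the centre of the underside
- lock_ring: bystander: loose dark steel ring, 60 mm outside and 38 mm inside diameter, 10 mm thick, lying flat on the bench. Origin at the centre of its underside
- wrench: bystander: loose steel wrench about 170 mm long lying flat on the bench to the right of the housings (seen from the robot), along its own x axis. Origin at its underside near mid-length
- grease_tin: bystander: loose upright grey tin, 64 mm in diameter and 75 mm tall, to the left of the housings (seen from the robot). Origin at the centre of its underside
Not all that is in view belongs to the job. What is shaped like the housing but orange or purple is not meant.

How it is judged (in metres and radians):
On the way:
1. the knurled cap is screwed down until it bottoms out (within 0.06 rad of the stop) (value of joint cap below 0.06 rad), for 0.15 s.
At the end, for the whole second after the job is handed in: The knurled cap, having been bottomed, stands a quarter turn back (1.57 rad, give or take 15 degrees), still, with the fingers gripping it around its side (more than 3 N, the grasp point within 22 mm of the cap's grip point); the loose things are within 20 mm of where they were (value of joint cap between 1.31 and 1.83 rad and velocity of joint cap between -0.1 and 0.1 rad/s and contact force between the fingers and cap above 3 N and distance between the grasp point and cap_grip below 0.022 m and distance of each of lock_ring, wrench, grease_tin from where it was at the start of the episode below 0.02 m); the arm keeps its last pose, push and grip.
It fails at once if the fingers push on the finished hexagon-capped housing (over 3 N) (contact force between the fingers and hex_housing above 3 N).
It fails at once if a loose thing is moved by more than 20 mm (distance of any of lock_ring, wrench, grease_tin from where it was at the start of the episode above 0.02 m).
It also fails if it takes over 66 s, if anything falls off the work surface, if the arm or the gripper's body presses on something with over 40 N, if the wrist force passes 120 N, or if a joint passes its speed limit or range.

## Working session

There is one attempt and no reset: what is moved stays moved. The work goes in short steps, Python scripts to look and compute and a tool call to move; the robot and the scene stay as the last step left them, time stands still between calls to the robot, and variables do not carry over. Pictures are saved under pics/ and viewed, at most 10 in all, crops included, and the job is handed in when it is done.

Besides the shell and the picture viewer there is one more tool, called after ">>>" by a JSON object that holds its "fn" and its "kwargs", one argument or row to a line. servo_tool: Moves the arm, as the interface text tells. Its arguments: {"type":"object","properties":{"deltas":{"type":"array","items":{"type":"array","items":{"type":"number"}}},"gripper":{"type":"number"}},"required":["deltas"]}

```bash
mkdir -p pics
python3 - <<'E'
from station import r, vision
import cv2, numpy as np, pickle
s=r.state(); print(s, r.tip_reach)
ims=[]
for n in ["scene","top"]:
    f=vision.grab_frame(n); pickle.dump(f,open(f"{n}.pkl","wb")); cv2.imwrite(f"pics/{n}0.png",f["frame"][:,:,::-1])
    print(n,f["intrinsics"].tolist(),np.round(f["R"],3).tolist(),np.round(f["t"],1).tolist())
E
```

```text
{'time_s': 0.0, 'qpos': array([ 1.15354937e+00,  2.07466680e-01,  1.54295294e+00, -4.56681488e-05,
        1.39350570e+00, -1.50514315e-01]), 'dq': array([-0.00229898, -0.00171625,  0.00117412, -0.00230941,  0.0031763 ,
       -0.00148415]), 'joint_torque': array([ 9.22887921e-04, -3.83026743e+01, -2.91600466e+01, -1.16954384e-04,
        1.02206692e-02, -3.65762162e-05]), 'ee_pos': array([151.26838342, 553.92644106, 217.29977856]), 'eef_rot': array([-3.13927962e+00, -3.05350210e-04,  2.87486777e+00]), 'wrist_force': array([ 0.25538823, -0.53716528, -0.95691111]), 'moment': array([ 0.04243958, -0.00255506, -0.00995042]), 'finger_force': 0.0, 'grip_width': 85.0739111819259} 8.0
scene [[390.2792904532507, 0.0, 322.99468926106493], [0.0, 390.2792904532507, 194.9385016107435], [0.0, 0.0, 1.0]] [[0.365, 0.931, 0.019], [0.584, -0.213, -0.783], [-0.725, 0.297, -0.622]] [-191.6, -237.5, 1539.2]
top [[382.2108309592528, 0.0, 331.0441318750363], [0.0, 382.2108309592528, 194.99782985643768], [0.0, 0.0, 1.0]] [[0.015, -1.0, -0.017], [-0.982, -0.012, -0.186], [0.186, 0.019, -0.982]] [14.1, 545.8, 1051.3]
```

View pics/top0.png

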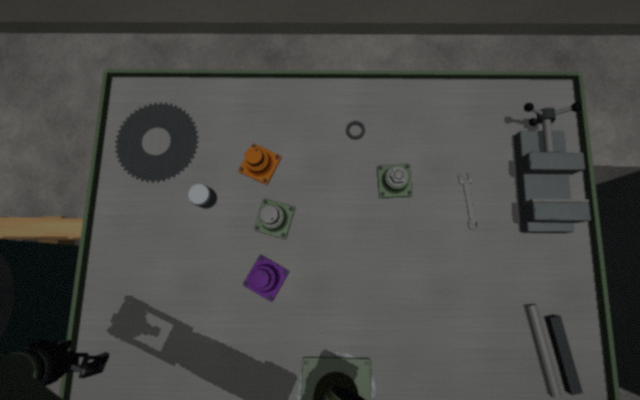

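View pics/scene0.png

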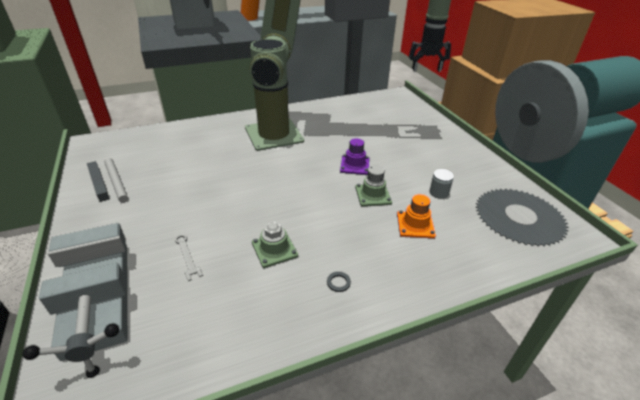

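Candidates in the top view: a green housing at (272,216) with a round cap, a green one at (396,179) with a hexagon, and orange (258,160) and purple (266,277) decoys. I choose (272,216) and will check it in a crop.

```bash
cat > h.py <<'E'
import numpy as np, cv2, pickle
def ray(f,u,v,z):
    d=f["R"].T@np.linalg.inv(f["intrinsics"])@[u,v,1]; c=-f["R"].T@f["t"]
    return c+d*(z-c[2])/d[2]
def proj(f,X):
    p=f["intrinsics"]@(f["R"]@np.array(X)+f["t"]); return p[:2]/p[2]
E
python3 - <<'E'
from h import *
t=pickle.load(open("top.pkl","rb")); s=pickle.load(open("scene.pkl","rb"))
def crop(f,u,v,h=28,k=12): return cv2.resize(f["frame"][v-h:v+h,u-h:u+h],None,fx=7,fy=7,interpolation=cv2.INTER_CUBIC)[:,:,::-1]
cv2.imwrite("pics/c0.png",np.hstack([crop(t,272,216),crop(s,375,182)]))
# green flange masks
for f,n in((t,"top"),(s,"scene")):
    h=cv2.cvtColor(f["frame"],cv2.COLOR_RGB2HSV)
    m=cv2.inRange(h,(35,45,30),(85,255,255))
    for c in cv2.findContours(m,0,2)[0]:
        if 100<cv2.contourArea(c)<2500:
            (u,v),wh,a=cv2.minAreaRect(c); print(n,round(u,1),round(v,1),np.round(wh,1),round(a),np.round(ray(f,u,v,14),0))
for x,y,n in((272,216,'capTop'),(199,195,'tin'),(396,179,'hex')): print(n,ray(t,x,y,103 if n!='tin' else 75).round())
E
```

```text
top 274.2 218.2 [31.9 32.4] 18 [481. 189.  14.]
top 394.0 181.0 [30. 32.] 90 [ 598. -166.   14.]
scene 544.4 323.5 [ 21.9 131.5] 34 [1040.  331.   14.]
scene 274.5 248.0 [29.4 38.9] 72 [ 605. -171.   14.]
scene 372.9 193.0 [23.  33.2] 87 [483. 186.  14.]
scene 273.9 127.6 [30.1 46. ] 57 [-32.   8.  14.]
scene 278.7 25.8 [31.6 56.7] 9 [-1402.   430.    14.]
capTop [476. 181. 103.]
tin [537. 396.  75.]
hex [ 583. -158.  103.]
```

View pics/c0.png

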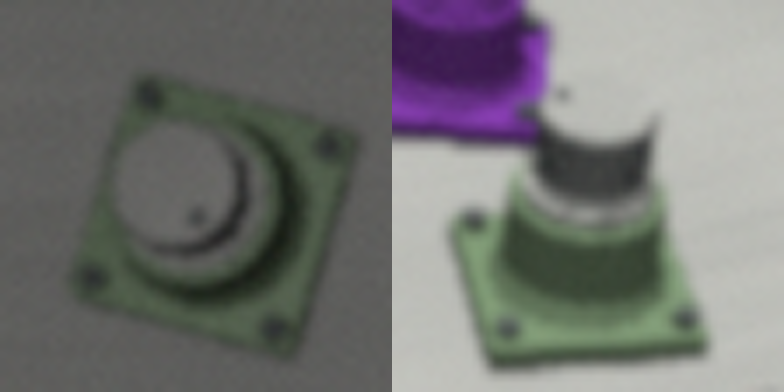

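The crop confirms the choice. The cap is round and has its dark hole at about crop (197,216), and the flange measures (482,188) in both views. The wrist range (±2.82) allows the whole turn in one grasp if I start near q6 = -2.5.

>>> {"fn": "servo_tool", "kwargs": {
  "deltas": [
    [-0.8,-0.51,0,0,0,0],
    [-0.8,-0.51,0,0,0,0],
    [-0.8,-0.51,0,0,0,0],
    [-0.8,-0.51,0,0,0,0],
    [-0.8,-0.51,0,0,0,0]
  ],
  "gripper": 1
}}

```text
time_s: 0.52
ee_pos: [279.5, 412.5, 218.0]
eef_rot: [-3.141, -0.0, 2.876]
wrist_force: [0.8, 0.4, -0.2]
grip_width: 85.5
finger_force: 0.0
```

>>> {"fn": "servo_tool", "kwargs": {
  "deltas": [
    [-0.8,-0.51,0,0,0,0],
    [-0.8,-0.51,0,0,0,0],
    [-0.8,-0.51,0,0,0,0],
    [-0.8,-0.51,0,0,0,0],
    [-0.8,-0.51,0,0,0,0]
  ]
}}

```text
time_s: 0.93
ee_pos: [407.1, 271.8, 218.1]
eef_rot: [-3.141, -0.0, 2.875]
wrist_force: [0.8, 0.5, -0.2]
grip_width: 85.1
finger_force: 0.0
```

>>> {"fn": "servo_tool", "kwargs": {
  "deltas": [
    [-0.8,-0.51,0,0,0,0],
    [-0.8,-0.51,0,0,0,0],
    [-0.8,-0.51,0,0,0,0],
    [0,0,0,0,0,-1],
    [0,0,0,0,0,-1]
  ]
}}

```text
time_s: 1.35
ee_pos: [484.1, 186.9, 217.8]
eef_rot: [-3.141, -0.001, 3.085]
wrist_force: [-0.3, 0.6, -0.3]
grip_width: 85.2
finger_force: 0.0
```

>>> {"fn": "servo_tool", "kwargs": {
  "deltas": [
    [0,0,0,0,0,-1],
    [0,0,0,0,0,-1],
    [0,0,0,0,0,-1],
    [0,0,0,0,0,-1],
    [0,0,0,0,0,-1]
  ]
}}

```text
time_s: 1.77
ee_pos: [482.5, 189.0, 217.9]
eef_rot: [3.141, -0.001, -2.67]
wrist_force: [-0.4, -0.0, 1.2]
grip_width: 85.6
finger_force: 0.0
```

>>> {"fn": "servo_tool", "kwargs": {
  "deltas": [
    [0,0,0,0,0,-1],
    [0,0,0,0,0,-1],
    [0,0,0,0,0,-1],
    [0,0,0,0,0,-1],
    [0,0,0,0,0,-1]
  ]
}}

```text
time_s: 2.18
ee_pos: [482.5, 189.0, 217.9]
eef_rot: [3.141, -0.001, -2.147]
wrist_force: [-0.1, 0.2, -0.5]
grip_width: 85.6
finger_force: 0.0
```

>>> {"fn": "servo_tool", "kwargs": {
  "deltas": [
    [0,0,0,0,0,-1],
    [0,0,0,0,0,-1],
    [0,0,0,0,0,-1],
    [0,0,0,0,0,0],
    [0,0,0,0,0,0]
  ]
}}

```text
time_s: 2.6
ee_pos: [482.6, 189.1, 218.0]
eef_rot: [3.141, -0.0, -1.84]
wrist_force: [-0.4, 1.2, -0.2]
grip_width: 85.0
finger_force: 0.0
```

Run:
```python
from station import r, vision
from h import *
s=r.state(); print(s['qpos'].round(3),s['ee_pos'].round(1),s['eef_rot'].round(3),s['time_s'])
f=vision.grab_frame("wrist"); pickle.dump(f,open("w1.pkl","wb")); cv2.imwrite("pics/w1.png",f["frame"][:,:,::-1])
print(proj(f,[481,188,103]), (-f["R"].T@f["t"]).round())
```

```text
[ 0.206  0.087  1.679 -0.     1.377 -2.666] [482.6 189.1 218. ] [ 3.141 -0.    -1.84 ] 2.6
[316.88022796 188.66131244] [464. 126. 374.]
```

View pics/w1.png

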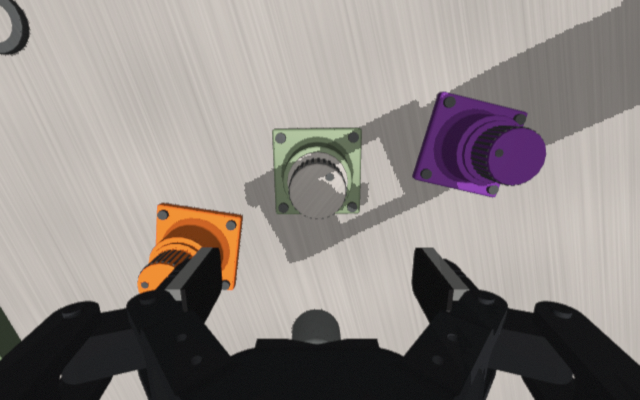

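The wrist view shows the cap top centred at about (317,190), against a predicted (317,189), so the position is good to about 1 mm. I'll nudge, descend to TCP z≈85 and close.

>>> {"fn": "servo_tool", "kwargs": {
  "deltas": [
    [0.01,0.03,0.8,0,0,0],
    [0,0,0.8,0,0,0],
    [0,0,0.8,0,0,0],
    [0,0,0.6,0,0,0],
    [0,0,0.32,0,0,0]
  ]
}}

```text
time_s: 3.07
ee_pos: [478.8, 188.5, 81.9]
eef_rot: [3.136, -0.003, -1.84]
wrist_force: [-0.7, 0.3, -0.1]
grip_width: 85.3
finger_force: 0.0
```

>>> {"fn": "servo_tool", "kwargs": {
  "deltas": [
    [0,0,0,0,0,0],
    [0,0,0,0,0,0],
    [0,0,0,0,0,0],
    [0,0,0,0,0,0],
    [0,0,0,0,0,0]
  ],
  "gripper": -1
}}

```text
time_s: 3.48
ee_pos: [477.9, 191.0, 88.7]
eef_rot: [3.131, 0.001, -1.839]
wrist_force: [-30.6, 6.1, 37.1]
grip_width: 32.0
finger_force: 44.7
```

>>> {"fn": "servo_tool", "kwargs": {
  "deltas": [
    [0,0,0,0,0,0],
    [0,0,0,0,0,0],
    [0,0,0,0,0,0],
    [0,0,0,0,0,0],
    [0,0,0,0,0,0]
  ]
}}

```text
time_s: 3.9
ee_pos: [475.8, 191.7, 89.9]
eef_rot: [3.129, -0.0, -1.837]
wrist_force: [-27.1, 3.7, 30.1]
grip_width: 25.8
finger_force: 63.8
```

The opening is 26 mm rather than 50, so this is not a sound grip. I'll look.

Run:
```python
from station import r, vision
from h import *
s=r.state(); print(s['qpos'].round(3),s['ee_pos'].round(1),s['grip_width'],s['wrist_force'])
f=vision.grab_frame("wrist"); g=vision.grab_frame("scene"); pickle.dump((f,g),open("w2.pkl","wb"))
c=cv2.resize(g["frame"][130:230,325:435],(440,400),interpolation=2)
cv2.imwrite("pics/w2.png",np.hstack([f["frame"][:,140:500],c])[:,:,::-1])
```

```text
[ 0.211  0.23   1.803  0.006  1.12  -2.667] [475.8 191.7  89.9] 25.76795532697746 [-27.06236218   3.6999523   30.10767958]
```

View pics/w2.png

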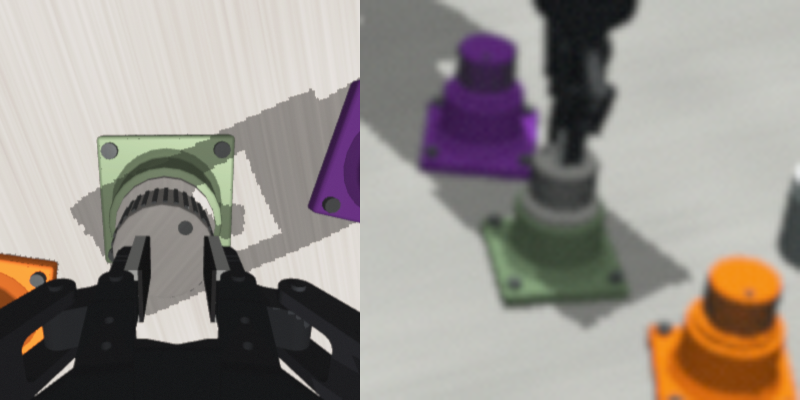

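Run:
```python
from h import *
f,g=pickle.load(open("w2.pkl","rb")); w=pickle.load(open("w1.pkl","rb"))
T=np.array([475.8,191.7,89.9]); tx=np.array([np.cos(-1.837),np.sin(-1.837),0]); ty=np.array([np.sin(-1.837),-np.cos(-1.837),0])
o=np.array([140,0])
for n,X in [("tcp",T),("tip+",T+13*ty-[0,0,8]),("tip-",T-13*ty-[0,0,8]),("tip+x",T+13*ty-[0,0,8]+11*tx),("cap",[481,188,103]),("flange",[481,188,14])]: print(n,(proj(f,X)-o).round(),proj(g,X).round(1), ((proj(g,X)-[325,130])*4+[360,0]).round())
# cap top circle fit in w1: flange corner triangulation check
for n,X in [("cap",[481,188,103]),("fl",[481,188,14])]: print(n,proj(w,X).round(1))
print("cam axis",f["R"][2], tx,ty)
# flange outline centre in wrist view 1 and 2 by colour
for q in (w,f):
    h=cv2.cvtColor(q["frame"],cv2.COLOR_RGB2HSV); m=cv2.inRange(h,(35,30,60),(85,255,255))
    c=max(cv2.findContours(m,0,2)[0],key=cv2.contourArea); print(cv2.boundingRect(c))
```

```text
tcp [175. 242.] [376.  171.9] [564. 167.]
tip+ [198. 236.] [374.8 171.6] [559. 166.]
tip- [151. 236.] [376.6 176.5] [566. 186.]
tip+x [199. 217.] [371.3 171.7] [545. 167.]
cap [163. 248.] [376.1 169.5] [565. 158.]
flange [166. 200.] [373.2 192.6] [553. 250.]
cap [316.9 188.7]
fl [316.7 170.7]
cam axis [ 0.05713468  0.2560568  -0.96497178] [-0.26307073 -0.96477655  0.        ] [-0.96477655  0.26307073  0.        ]
(272, 128, 90, 86)
(237, 135, 138, 128)
```

Run:
```python
from h import *
f,g=pickle.load(open("w2.pkl","rb")); w=pickle.load(open("w1.pkl","rb"))
print(w["intrinsics"][0,0])
tx=np.array([-.263,-.965,0]); ty=np.array([-.965,.263,0])
for q in (w,f):
    C=np.array([481,188,103.])
    for z in (103,87): 
        C[2]=z; print(z,[proj(q,C+d).round() for d in (25*ty,-25*ty,25*tx,-25*tx)])
    print("cam",(-q["R"].T@q["t"]).round())
from station import r
s=r.state(); print(s['ee_pos'],s['moment'],s['time_s'])
```

```text
318.8593210754544
103 [array([346., 189.]), array([288., 189.]), array([317., 160.]), array([317., 216.])]
87 [array([344., 185.]), array([290., 185.]), array([317., 157.]), array([317., 211.])]
cam [464. 126. 374.]
103 [array([354., 248.]), array([251., 249.]), array([302., 199.]), array([303., 294.])]
87 [array([350., 236.]), array([256., 236.]), array([303., 190.]), array([304., 278.])]
cam [460. 128. 245.]
[475.71482975 191.73538051  89.87476748] [0.40908514 3.51026571 0.04481704] 4.0
```

Cap size and rays agree with the top at z≈103. The fingertips' apparent spacing puts them about 22 mm farther back than the nominal reach, so they closed onto the cap's top. I'll open, read the settled pose, and go deeper.

>>> {"fn": "servo_tool", "kwargs": {
  "deltas": [
    [0,0,-0.6,0,0,0],
    [0,0,0,0,0,0],
    [0,0,0,0,0,0],
    [0,0,0,0,0,0],
    [0,0,0,0,0,0]
  ],
  "gripper": 1
}}

```text
time_s: 4.42
ee_pos: [481.7, 189.0, 109.8]
eef_rot: [-3.142, 0.0, -1.838]
wrist_force: [-0.1, 0.4, -0.7]
grip_width: 83.9
finger_force: 0.0
```

>>> {"fn": "servo_tool", "kwargs": {
  "deltas": [
    [0,0,0,0,0,0],
    [0,0,0,0,0,0],
    [0,0,0,0,0,0],
    [0,0,0,0,0,0],
    [0,0,0,0,0,0]
  ]
}}

```text
time_s: 4.83
ee_pos: [481.6, 189.0, 109.3]
eef_rot: [3.141, -0.0, -1.838]
wrist_force: [-0.0, -0.2, -0.4]
grip_width: 85.4
finger_force: 0.0
```

Run:
```python
from station import r, vision
from h import *
s=r.state(); print(s['qpos'].round(3),s['ee_pos'].round(1),s['eef_rot'],s['grip_width'],s['wrist_force'])
f=vision.grab_frame("wrist"); g=vision.grab_frame("scene"); pickle.dump((f,g),open("w3.pkl","wb"))
T=s['ee_pos'];y=s['eef_rot'][2];tx=np.array([np.cos(y),np.sin(y),0]);ty=np.array([np.sin(y),-np.cos(y),0])
for k in(8,-5,-27): print(k,[(proj(f,T+e*42.5*ty+11*tx-[0,0,k])).round() for e in(1,-1)])
for z in(103,): print([proj(f,np.array([481,188,z])+d).round() for d in (0,25*ty,-25*ty,25*tx,-25*tx)])
c=cv2.resize(g["frame"][130:230,325:435],(352,320),interpolation=2); c=np.vstack([c,np.zeros((80,352,3),np.uint8)])
cv2.imwrite("pics/w3.png",np.hstack([f["frame"][:,100:540],c])[:,:,::-1])
```

```text
[ 0.207  0.205  1.786 -0.     1.151 -2.668] [481.6 189.  109.3] [ 3.14101026e+00 -3.21301760e-04 -1.83774923e+00] 85.3515716821348 [-0.02488922 -0.24298239 -0.38886387]
8 [array([394., 217.]), array([236., 217.])]
-5 [array([400., 225.]), array([230., 226.])]
-27 [array([412., 243.]), array([217., 243.])]
[array([315., 236.]), array([361., 235.]), array([269., 236.]), array([315., 191.]), array([316., 277.])]
```

View pics/w3.png

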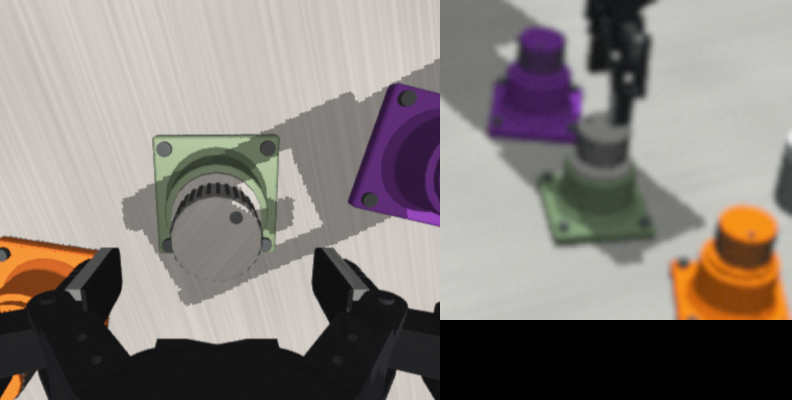

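The cap top is centred at (315,236), right where predicted. The open tips at (219,248) and (414,248) confirm they stand about 27 mm behind the TCP. I'll descend slowly to TCP z≈68.

>>> {"fn": "servo_tool", "kwargs": {
  "deltas": [
    [0,0,0.3,0,0,0],
    [0,0,0.3,0,0,0],
    [0,0,0.25,0,0,0],
    [0,0,0.18,0,0,0],
    [0,0,0,0,0,0]
  ]
}}

```text
time_s: 5.35
ee_pos: [480.1, 188.7, 66.5]
eef_rot: [3.138, -0.002, -1.838]
wrist_force: [-0.2, 0.2, 0.2]
grip_width: 85.6
finger_force: 0.0
```

>>> {"fn": "servo_tool", "kwargs": {
  "deltas": [
    [0,0,0,0,0,0],
    [0,0,0,0,0,0],
    [0,0,0,0,0,0],
    [0,0,0,0,0,0],
    [0,0,0,0,0,0]
  ],
  "gripper": 0.3
}}

```text
time_s: 5.77
ee_pos: [482.2, 189.2, 69.1]
eef_rot: [-3.141, 0.0, -1.838]
wrist_force: [-0.1, -0.1, -0.1]
grip_width: 55.4
finger_force: 0.0
```

>>> {"fn": "servo_tool", "kwargs": {
  "deltas": [
    [0,0,0,0,0,0],
    [0,0,0,0,0,0],
    [0,0,0,0,0,0],
    [0,0,0,0,0,0],
    [0,0,0,0,0,0]
  ],
  "gripper": -1
}}

```text
time_s: 6.18
ee_pos: [482.1, 189.2, 69.2]
eef_rot: [-3.141, 0.0, -1.837]
wrist_force: [-2.1, 0.1, 6.4]
grip_width: 48.2
finger_force: 61.1
```

The fingers now grip the side at about 48 mm with 61 N. I'll start turning clockwise (+az).

>>> {"fn": "servo_tool", "kwargs": {
  "deltas": [
    [0,0,0,0,0,0.5],
    [0,0,0.0025,0,0,1],
    [0,0,0.0025,0,0,1],
    [0,0,0.0025,0,0,1],
    [0,0,0.0025,0,0,1]
  ]
}}

```text
time_s: 6.6
ee_pos: [481.9, 189.3, 68.7]
eef_rot: [-3.141, 0.0, -2.314]
wrist_force: [-1.8, -0.8, 5.0]
grip_width: 48.2
finger_force: 61.0
```

```bash
cat > look.py <<'E'
from station import r, vision
from h import *
import sys
s=r.state(); print(s['time_s'],s['qpos'].round(3)[[0,5]],s['ee_pos'].round(1),s['eef_rot'].round(3),s['grip_width'].round(1),round(float(s['finger_force']),1),s['wrist_force'].round(1),s['moment'].round(2))
E
python3 look.py
```

```text
Traceback (most recent call last):
  File "look.py", line 4, in <module>
    s=r.state(); print(s['time_s'],s['qpos'].round(3)[[0,5]],s['ee_pos'].round(1),s['eef_rot'].round(3),s['grip_width'].round(1),round(float(s['finger_force']),1),s['wrist_force'].round(1),s['moment'].round(2))
                                                                                                        ^^^^^^^^^^^^^^^^^^^^^
AttributeError: 'float' object has no attribute 'round'
```

>>> {"fn": "servo_tool", "kwargs": {
  "deltas": [
    [0,0,0.0025,0,0,1],
    [0,0,0.0025,0,0,1],
    [0,0,0.0025,0,0,1],
    [0,0,0.0025,0,0,1],
    [0,0,0.0025,0,0,1]
  ]
}}

```text
time_s: 7.02
ee_pos: [481.9, 189.4, 68.2]
eef_rot: [3.141, 0.001, -2.837]
wrist_force: [-2.6, 0.3, 5.3]
grip_width: 48.0
finger_force: 60.9
```

>>> {"fn": "servo_tool", "kwargs": {
  "deltas": [
    [0,0,0.0025,0,0,1],
    [0,0,0.0025,0,0,1],
    [0,0,0.0025,0,0,1],
    [0,0,0.0025,0,0,1],
    [0,0,0.0025,0,0,1]
  ]
}}

```text
time_s: 7.43
ee_pos: [481.9, 189.5, 67.7]
eef_rot: [3.141, 0.0, 2.922]
wrist_force: [-1.4, 1.2, 4.8]
grip_width: 48.5
finger_force: 60.9
```

>>> {"fn": "servo_tool", "kwargs": {
  "deltas": [
    [0,0,0.0025,0,0,1],
    [0,0,0.0025,0,0,1],
    [0,0,0.0025,0,0,1],
    [0,0,0.0025,0,0,1],
    [0,0,0.0025,0,0,1]
  ]
}}

```text
time_s: 7.85
ee_pos: [481.9, 189.6, 67.2]
eef_rot: [3.141, -0.0, 2.399]
wrist_force: [-1.9, 1.1, 5.0]
grip_width: 48.2
finger_force: 60.9
```

```bash
sed -i "s/s\['grip_width'\].round(1)/round(float(s['grip_width']),1)/" look.py
cat >> look.py <<'E'
if len(sys.argv)>1:
    f=vision.grab_frame("wrist"); cv2.imwrite(f"pics/{sys.argv[1]}.png",f["frame"][100:,100:540,::-1])
E
python3 look.py v1
```

```text
7.85 [ 0.207 -0.621] [481.9 189.6  67.2] [ 3.141 -0.     2.399] 48.2 60.9 [-1.9  1.1  5. ] [0.21 0.3  0.14]
```

View pics/v1.png

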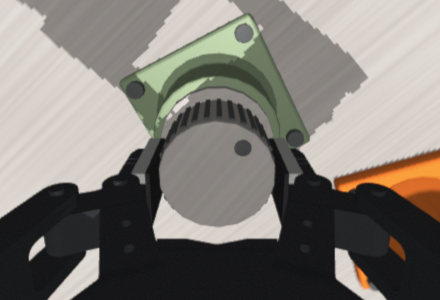

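The hole sits at the same place relative to the fingers as before, so there is no slip, and the cap has turned 2.05 rad. I'll go on in smaller portions, watching the moment.

>>> {"fn": "servo_tool", "kwargs": {
  "deltas": [
    [0,0,0.0025,0,0,0.8],
    [0,0,0.0025,0,0,0.8],
    [0,0,0.0025,0,0,0.8],
    [0,0,0.0025,0,0,0.8]
  ]
}}

```text
time_s: 8.23
ee_pos: [482.0, 189.7, 66.9]
eef_rot: [3.14, -0.001, 2.065]
wrist_force: [-1.7, 0.9, 5.1]
grip_width: 47.9
finger_force: 61.0
```

```bash
python3 look.py
```

```text
8.2333 [ 0.207 -0.287] [482.  189.7  66.9] [ 3.140e+00 -1.000e-03  2.065e+00] 47.9 61.0 [-1.7  0.9  5.1] [0.2  0.4  0.12]
```

>>> {"fn": "servo_tool", "kwargs": {
  "deltas": [
    [0,0,0.0025,0,0,0.8],
    [0,0,0.0025,0,0,0.8],
    [0,0,0.0025,0,0,0.8],
    [0,0,0.0025,0,0,0.8]
  ]
}}

```text
time_s: 8.57
ee_pos: [482.1, 189.8, 66.6]
eef_rot: [3.14, -0.001, 1.729]
wrist_force: [-1.0, 2.1, 6.6]
grip_width: 48.1
finger_force: 60.9
```

```bash
python3 look.py
```

```text
8.5667 [0.207 0.048] [482.1 189.8  66.6] [ 3.140e+00 -1.000e-03  1.729e+00] 48.1 60.9 [-1.   2.1  6.6] [0.16 0.31 0.06]
```

>>> {"fn": "servo_tool", "kwargs": {
  "deltas": [
    [0,0,0.0025,0,0,0.8],
    [0,0,0.0025,0,0,0.8],
    [0,0,0.0025,0,0,0.8],
    [0,0,0.0025,0,0,0.8]
  ]
}}

```text
time_s: 8.9
ee_pos: [482.2, 189.8, 66.3]
eef_rot: [3.141, -0.001, 1.394]
wrist_force: [-0.8, 1.3, 6.3]
grip_width: 48.2
finger_force: 60.9
```

```bash
python3 look.py
```

```text
8.9 [0.207 0.383] [482.2 189.8  66.3] [ 3.141e+00 -1.000e-03  1.394e+00] 48.2 60.9 [-0.8  1.3  6.3] [0.21 0.37 0.1 ]
```

>>> {"fn": "servo_tool", "kwargs": {
  "deltas": [
    [0,0,0.0025,0,0,0.8],
    [0,0,0.0025,0,0,0.8],
    [0,0,0.0025,0,0,0.8],
    [0,0,0.0025,0,0,0.8]
  ]
}}

```text
time_s: 9.23
ee_pos: [482.3, 189.8, 65.9]
eef_rot: [3.141, -0.002, 1.059]
wrist_force: [-1.3, 1.3, 5.8]
grip_width: 48.0
finger_force: 61.0
```

```bash
python3 look.py
```

```text
9.2333 [0.207 0.718] [482.3 189.8  65.9] [ 3.141e+00 -2.000e-03  1.059e+00] 48.0 61.0 [-1.3  1.3  5.8] [0.2  0.26 0.04]
```

>>> {"fn": "servo_tool", "kwargs": {
  "deltas": [
    [0,0,0.0025,0,0,0.8],
    [0,0,0.0025,0,0,0.8],
    [0,0,0.0025,0,0,0.8],
    [0,0,0.0025,0,0,0.8]
  ]
}}

```text
time_s: 9.57
ee_pos: [482.4, 189.7, 65.6]
eef_rot: [3.141, -0.002, 0.724]
wrist_force: [-1.0, 0.5, 7.1]
grip_width: 48.4
finger_force: 61.0
```

```bash
python3 look.py
```

```text
9.5667 [0.207 1.053] [482.4 189.7  65.6] [ 3.141e+00 -2.000e-03  7.240e-01] 48.4 61.0 [-1.   0.5  7.1] [0.16 0.28 0.12]
```

>>> {"fn": "servo_tool", "kwargs": {
  "deltas": [
    [0,0,0.0025,0,0,0.6],
    [0,0,0.0025,0,0,0.6],
    [0,0,0.0025,0,0,0.6]
  ]
}}

```text
time_s: 9.82
ee_pos: [482.5, 189.7, 65.4]
eef_rot: [-3.142, -0.002, 0.537]
wrist_force: [-2.0, 0.1, 7.1]
grip_width: 48.3
finger_force: 61.1
```

```bash
python3 look.py
```

```text
9.8167 [0.207 1.241] [482.5 189.7  65.4] [-3.142e+00 -2.000e-03  5.370e-01] 48.3 61.1 [-2.   0.1  7.1] [0.11 0.28 0.06]
```

>>> {"fn": "servo_tool", "kwargs": {
  "deltas": [
    [0,0,0.0025,0,0,0.6],
    [0,0,0.0025,0,0,0.6],
    [0,0,0.0025,0,0,0.6]
  ]
}}

```text
time_s: 10.07
ee_pos: [482.5, 189.6, 65.2]
eef_rot: [3.141, -0.002, 0.35]
wrist_force: [-1.7, 1.6, 8.5]
grip_width: 48.6
finger_force: 61.3
```

```bash
python3 look.py v2
```

```text
10.0667 [0.207 1.428] [482.5 189.6  65.2] [ 3.141e+00 -2.000e-03  3.500e-01] 48.6 61.3 [-1.7  1.6  8.5] [0.23 0.41 1.26]
```

View pics/v2.png

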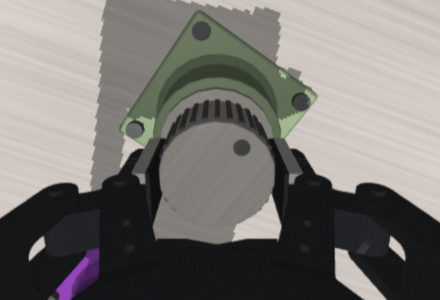

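The moment jumped to 1.26 N m, so the cap is at its stop, with the hole unslipped. I'll press slightly and hold.

>>> {"fn": "servo_tool", "kwargs": {
  "deltas": [
    [0,0,0,0,0,0.3],
    [0,0,0,0,0,0],
    [0,0,0,0,0,0],
    [0,0,0,0,0,0],
    [0,0,0,0,0,0]
  ]
}}

```text
time_s: 10.53
ee_pos: [482.5, 189.6, 65.2]
eef_rot: [3.14, -0.002, 0.326]
wrist_force: [-1.9, 1.6, 7.4]
grip_width: 48.1
finger_force: 61.2
```

```bash
python3 look.py
python3 - <<'E'
from station import vision
from h import *
# hole angle in world: dark blob near cap centre
f=vision.grab_frame("wrist"); g=cv2.cvtColor(f["frame"],cv2.COLOR_RGB2GRAY); pickle.dump(f,open("b.pkl","wb"))
m=cv2.inRange(g[225:275,300:380],0,75)
for c in cv2.findContours(m,0,2)[0]:
    a=cv2.contourArea(c)
    if a>60:
        M=cv2.moments(c);u,v=300+M['m10']/M['m00'],225+M['m01']/M['m00'];X=ray(f,u,v,101);print(a,u,v,X.round(1),np.arctan2(X[1]-189,X[0]-482))
E
```

```text
10.5333 [0.208 1.453] [482.5 189.6  65.2] [ 3.14e+00 -2.00e-03  3.26e-01] 48.1 61.2 [-1.9  1.6  7.4] [0.22 0.39 1.71]
168.0 341.1329365079365 246.92261904761904 [497.7 185.2 101. ] -0.235564960104329
409.0 367.3174409127954 243.9726976365118 [502.3 175.6 101. ] -0.5828756320354325
```

Bottomed at 1.7 N m, held. Now I'll back off 90° counterclockwise.

>>> {"fn": "servo_tool", "kwargs": {
  "deltas": [
    [0,0,-0.0025,0,0,-1],
    [0,0,-0.0025,0,0,-1],
    [0,0,-0.0025,0,0,-1],
    [0,0,-0.0025,0,0,-1],
    [0,0,-0.0025,0,0,-1]
  ]
}}

```text
time_s: 11.0
ee_pos: [482.4, 189.7, 65.7]
eef_rot: [3.141, -0.002, 0.848]
wrist_force: [-2.0, 1.2, 8.1]
grip_width: 48.5
finger_force: 61.1
```

>>> {"fn": "servo_tool", "kwargs": {
  "deltas": [
    [0,0,-0.0025,0,0,-1],
    [0,0,-0.0025,0,0,-1],
    [0,0,-0.0025,0,0,-1],
    [0,0,-0.0025,0,0,-1],
    [0,0,-0.0025,0,0,-1]
  ]
}}

```text
time_s: 11.42
ee_pos: [482.2, 189.8, 66.2]
eef_rot: [3.141, -0.002, 1.372]
wrist_force: [-1.9, 0.7, 8.0]
grip_width: 48.0
finger_force: 61.1
```

>>> {"fn": "servo_tool", "kwargs": {
  "deltas": [
    [0,0,-0.0025,0,0,-1],
    [0,0,-0.0025,0,0,-1],
    [0,0,-0.0025,0,0,-1],
    [0,0,-0.0025,0,0,-1],
    [0,0,-0.0025,0,0,-1]
  ]
}}

```text
time_s: 11.83
ee_pos: [482.1, 189.8, 66.7]
eef_rot: [3.141, -0.001, 1.895]
wrist_force: [-3.7, 1.2, 7.9]
grip_width: 47.8
finger_force: 61.2
```

>>> {"fn": "servo_tool", "kwargs": {
  "deltas": [
    [0,0,0,0,0,-0.4],
    [0,0,0,0,0,0],
    [0,0,0,0,0,0],
    [0,0,0,0,0,0],
    [0,0,0,0,0,0]
  ]
}}

```text
time_s: 12.25
ee_pos: [482.1, 189.7, 66.7]
eef_rot: [3.14, -0.001, 1.933]
wrist_force: [-3.0, 0.4, 8.3]
grip_width: 48.3
finger_force: 61.3
```

```bash
python3 look.py
python3 - <<'E'
from station import vision
from h import *
f=vision.grab_frame("wrist"); g=cv2.cvtColor(f["frame"],cv2.COLOR_RGB2GRAY)
m=cv2.inRange(g[225:275,300:380],0,75)
for c in cv2.findContours(m,0,2)[0]:
    a=cv2.contourArea(c)
    if a>60:
        M=cv2.moments(c);u,v=300+M['m10']/M['m00'],225+M['m01']/M['m00'];X=ray(f,u,v,102.5);print(a,u,v,X.round(1),np.arctan2(X[1]-189,X[0]-482))
a=vision.grab_frame("top");b=pickle.load(open("top.pkl","rb"))
cv2.imwrite("pics/end.png",np.vstack([q["frame"][80:280,100:500] for q in(a,b)])[:,:,::-1])
E
```

```text
12.25 [ 0.207 -0.155] [482.1 189.7  66.7] [ 3.140e+00 -1.000e-03  1.933e+00] 48.3 61.3 [-3.   0.4  8.3] [0.17 0.58 0.04]
126.5 343.2028985507246 247.97101449275362 [486.8 206.5 102.5] 1.3028487889711895
324.5 369.51874678993323 246.25731895223421 [496.5 210.9 102.5] 0.9869921403898944
```

View pics/end.png

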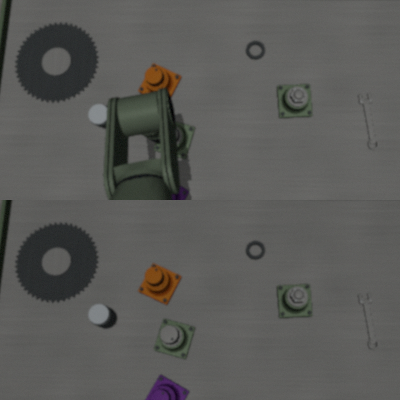

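The hole has turned back about 1.54 rad by image and 1.6 rad by the wrist. The grip is still 61 N, and the tin, ring, wrench and hexagon housing are where they were. Handing in.

```bash
python3 -c "
from station import r
print(r.finish_job())"
```

```text
the job is handed in; nothing more can be done
None
```

I screwed the knurled cap down to its hard stop, backed it off about a quarter turn (1.54–1.6 rad) and handed the job in still gripping it at 61 N; the first grip landed on the cap's top and was redone, the loose things and hexagon housing looked unmoved, and no verdict came back.

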